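# Move the charged battery from the charger to the tracing light box

### The job

The charged battery pack is clipped into its charger. Press down the charger's thumb tab so that the pack springs loose, draw the pack off the charger's rail, then slide it front first onto the rail of the tracing light box, feeling your way in, until the light box's spring catch clicks up and holds it; let go of it there. Work gently: do not force the pack, the tab or the rails or ram the pack against its stop, and leave the other things on the desk where they are.

Things in the scene. Friction and masses are not known exactly. Their poses are not given: they have to be found in the camera images.
- pack: Dark grey battery pack, 0.28 kg. Body 70 (x) x 34 (y) mm, from 7 to 52 mm above the origin: grip its long sides. Its foot is a tongue 70 x 50 x 7 mm. Origin: centre of the tongue's underside. x: towards the front, which enters a rail first (brass strips on top there; black band at the rear). The tongue's underside has a notch for the catch hook, x = 2 to 24 mm, 16 mm wide.
- pack_top (a point): Centre of the pack's top face, 52 mm above its origin; same axes as the pack.
- charger: Black charger, fixed. Origin: on the desk under the mouth of its rail; x: along the rail, inwards; z: up. Rail floor 84 mm wide, 10 mm above the desk, from x = -78 (open landing before the mouth) to 142 mm, with a housing 18 mm high on its end to x = 180 mm. Stop wall 46 mm wide, x = 57 to 66 mm, 34 mm above the desk. At the start the pack is latched at x = 20 mm, front towards +x.
- charger_mouth (a point): Mouth of the charger's rail, centre of the rail floor. From here to x = 36 mm walls (inner faces y = +-27 mm) with lips hold the tongue: lip undersides 9 mm, tops 13.5 mm above the floor, inner edges y = +-20.5 mm. Flared cheeks lead in from x = -18 mm (about 66 mm apart there). The pack is clear of the lips, free to lift, with its origin beyond x = -36 mm.
- charger_tab (a point): Centre of the top of the charger's thumb tab when up (charger x = 110 mm): ribbed black tab 28 (along the rail) x 32 mm behind the stop wall, top 24 mm above the desk. Pressed straight down it unhooks the pack, and a spring plunger (6 falling to 3.5 N) pushes the pack about 8 mm towards the mouth, where it cannot hook again by itself when the tab is let go.
- charger_catch (a joint): How far the charger's catch and tab are pressed down, m: 0 up (hooked), 0.006 fully down (hard end). It takes about 3 to 6 N; from about 0.0045 the pack is free. With the pack resting on the hook it reads about 0.004.
- lightbox: Tracing light box, fixed: a rail like the charger's with all the same sizes, axes and origin (on the desk under the rail's mouth, x inwards), and behind it from x = 144 mm a flat white panel 160 x 240 mm, 22 mm high. Stop wall, plunger and catch are one adjustable unit set up to 10 mm nearer or farther than the charger's; its place is not measured.
- lightbox_mouth (a point): Mouth of the light box's rail, centre of the rail floor, 10 mm above the desk; same axes. The pack clicks in with its origin somewhere from x = 10 to 30 mm. The hook's ramp meets the pack's front about 28 mm before the click, a spring plunger (2 to 4 N) 8 mm before it; the hard stop is 2.5 mm after it. Pushing home takes 2 to 6 N; not clicked, the plunger pushes it back.
- lightbox_catch (a joint): How far the light box's catch is pressed down, m: 0 when up, about 0.004 while the pack rides on the hook, back to 0 when it clicks into the pack's notch (also 0 when no pack is near it).
- ink_bottle: Bystander: small glass ink bottle with a black dropper cap, 36 mm across, 92 mm tall. Origin under its centre.
- ink_bottle_big: Bystander: larger dark ink bottle with dropper cap, 44 mm across, 102 mm tall. Origin under its centre.
- eraser: Bystander: off-white block eraser 45 x 24 x 13 mm. Origin under its centre.
- tape_roll: Bystander: roll of buff tape lying flat, 64 mm across, 18 mm high. Origin under its centre.
- sharpener: Bystander: aluminium pencil sharpener 26 x 20 x 14 mm. Origin under its centre.
- scissors: Bystander: steel scissors lying flat, about 150 mm long. Origin under its centre.
- brush_jar: Bystander: glass jar of paint brushes, 66 mm across, brushes to 245 mm high. Origin under its centre.
Things that resemble listed ones, but are neither listed nor needed, are in the scene too. What is shaped like the pack but green or purple is not meant.

How it is judged:
By the outcome, as a careful person would: the job done as asked, in the order asked, and still so for the second after the job is handed in, with the robot touching nothing.
It also fails if it takes over 69 s, if anything falls off the work surface, if the arm or the gripper's body presses on something with over 40 N, if the wrist force passes 120 N, or if a joint passes its speed limit or range.

### The arm

A 7-joint arm with a two-finger parallel gripper is mounted at the origin on the work surface. World frame = base frame: x ahead of the robot, y to its left, z up, the work surface at z = 0. Lengths are in m, angles in degrees, forces in N, time in s.
With the tool pointing down it reaches from about 0.425 to 0.925 m from the base axis. Payload 6.8 kg.
Tool frame: the origin (TCP) lies midway between the tips of the shut fingers; the grasp point (between the pads) lies 19 mm behind it; z points along the fingers, x is the direction in which the jaws open and shut, and the axes are right-handed (so a half turn about z gives the same grasp; the last joint's range is limited). The gripper opens to 85 mm and grips with 20 to 120 N. Pads are 22 mm wide; open, the fingers measure 114 mm over their backs; the gripper's body (76 mm by 85 mm) begins 54 mm behind the grasp point. The pads swing forward as they close: fully open they stand 13 mm farther back than shut.
Start: joints at [-6.194, 27.33, 1.283, 89.118, -0.659, 63.558, -4.761], TCP at [0.675, 0, 0.231] pointing down, gripper open.
Joint ranges: [-169.35, 169.35], [-19.33, 120.38], [-80.79, 83.38], [13.8, 139.57], [-78.32, 258.32], [9.67, 109.79], [-169.56, 169.56]. Speed limits (degrees/s): [136.94, 136.94, 180, 180, 180, 180, 180].

### API

Orientations are given as a 3x3 rotation matrix whose columns are the frame's x, y, z axes.
In Python, from bench import robot gives the robot as it stands.
- The arm moves only by the tool step_arm, never from a script. Its argument "plan" is a list of rows, each a list of 3 entries, a list of its own where there are three numbers: the closure, from 0 (fully open) to 1 (shut), then the shift along the tool's x, y, z in units of 30 mm (1.0 is 30 mm), then the turn, a rotation vector about the tool's x, y, z in units of 5 degrees (1.0 is 5 degrees). In form: [[grip, [dx, dy, dz], [ax, ay, az]], ...]. A call has 1 to 10 rows; each row is the pose to reach, as a shift and turn from the pose measured when the call began, along the tool's axes at that moment; what a row does not reach only later rows make up. A row lasts 1/10 s, in which the tool goes at most 50 mm and 8.59 degrees, less where a joint would pass 70% of its speed; a pose out of reach is approached as far as the arm can. A call with a gripper value outside its range is refused whole. The fingers move at their own pace and stop on an object; the grip force is fixed at half the most. Time passes only in rows, so rows that repeat a pose let the fingers close. It gives the time, the measured TCP pose, the force and the opening at its end, in the units of the state.
- robot.state(): the state, without advancing time (a new reading comes with each control period).
- robot.camera(name): name is "scene" or "side" or "wrist"; returns a dict with "pixels" (420x560x3 uint8, red, green, blue), "range_z" (420x560 float32, m along the optical axis (not along the pixel's ray), 0 where there is no reading), "vertical_fov" (degrees; the focal length in pixels is half the picture's height over the tangent of half this angle, whatever the lens; pixels are square), "cx", "cy" (the principal point, pixels), "k1" (the pictures are not rectified: a ray, as slopes to the right and down, at radius r is drawn at 1 + k1 r^2 times it, then the intrinsics apply), "origin" and "rotation" of the camera in the world. Camera axes: x right, y down, z forward; pixel columns grow to the right and rows downward; lengths in m; the calibration is good to about 2 mm. A picture is of the moment at which its call begins.
- robot.finish_job(): hands the job in, once; it reports no verdict.
Trained networks look in the newest picture that a camera, given by its name, has taken for a name from the list of things; names that differ only in an ending like _2 or _b are one class to them, and where a whole thing is asked for, a point or a joint stands for the part that bears it (a point fixed in the world has none). Each returns a list of dicts, best first, with "confidence" (0 to 1); they miss things now and then, are a little off and sometimes report something else, mostly with a low value. They report only what shows in the picture. A call takes as long as a camera call. They do not tell look-alikes from the thing itself.
- robot.spot_in(camera, query): "at" ([x, y, z] in m, in world coordinates, good to about 4 mm: the middle of the surface that is visible of it).
The state is a dict: "t": time; "joints": joint angles; "joint_vel": joint speeds; "effort": joint torques, N m; "position": TCP position; "tcp_rot": TCP orientation; "ft_force": force on the tool from outside, world axes, zero at the start; "moment": the same for the moment, N m; "finger_gap": opening from 0.0 (shut) to 1.0 (fully open).
Only numpy, scipy, OpenCV 4.12 (cv2) and the standard library are available. Lean on these libraries where they do the work, as an engineer would, in place of code of your own. Each camera call takes 0.05 s, during which the arm holds its last target.

## Working session

There is one attempt and no reset: what is moved stays moved. The work goes in short steps, Python scripts to look and compute and a tool call to move; the robot and the scene stay as the last step left them, time stands still between calls to the robot, and variables do not carry over. Pictures are saved under pics/ and viewed, and the job is handed in when it is done.

Besides the shell and the picture viewer there is one more tool, called in YAML: its name, and indented under it one key for each argument. step_arm: Moves the arm, as the interface text tells. Its arguments: {"type":"object","properties":{"plan":{"type":"array"}},"required":["plan"]}

```bash
mkdir -p pics; ls; cat > h.py <<'E'
import numpy as np, cv2
from bench import robot
def cam(n,save=None):
    c=robot.camera(n)
    if save: cv2.imwrite('pics/'+save,c['pixels'][:,:,::-1])
    return c
def cloud(c):
    H,W=c['range_z'].shape
    f=H/2/np.tan(np.radians(c['vertical_fov']/2))
    u,v=np.meshgrid(np.arange(W),np.arange(H))
    xd=(u-c['cx'])/f; yd=(v-c['cy'])/f
    x,y=xd.copy(),yd.copy()
    for _ in range(10):
        s=1+c['k1']*(x*x+y*y); x=xd/s;y=yd/s
    z=c['range_z']
    P=np.stack([x*z,y*z,z],-1)@np.array(c['rotation']).T+np.array(c['origin'])
    P[z<=0]=np.nan
    return P
E
python3 - <<'E'
from h import *
for n in ['scene','side','wrist']:
    c=cam(n,n+'0.png'); np.savez('/tmp/'+n+'0.npz',P=cloud(c),rgb=c['pixels'])
    print(n,c['origin'],np.array(c['rotation']).tolist(),c['k1'],c['vertical_fov'])
    for q in ['pack','charger','lightbox','charger_tab','lightbox_mouth','charger_mouth','pack_top']:
        try: print(q,[(np.round(d['at'],3).tolist(),round(d['confidence'],2)) for d in robot.spot_in(n,q)][:4])
        except Exception as e: print(q,e)
s=robot.state();print(s)
E
```

```text
pics
scene [1.06206733 0.60309917 0.87996915] [[-0.784174750702892, 0.4694181200464581, -0.4058529153919018], [0.6205354415435143, 0.5957200571707759, -0.5099542913564343], [0.002392937202028662, -0.6517393973487383, -0.7584392077121611]] -0.13327213507653568 50.916597923160865
pack [([0.668, -0.035, 0.046], 0.93), ([0.824, -0.235, 0.041], 0.82), ([0.646, -0.285, 0.039], 0.77), ([0.539, -0.156, 0.049], 0.56)]
charger [([0.599, -0.161, 0.011], 0.95), ([0.521, 0.364, 0.042], 0.61)]
lightbox [([0.719, 0.207, 0.023], 0.91)]
charger_tab [([0.597, -0.159, 0.009], 0.79)]
lightbox_mouth [([0.721, 0.206, 0.021], 0.96)]
charger_mouth [([0.6, -0.163, 0.008], 0.71), ([0.718, 0.207, 0.021], 0.55)]
pack_top [([0.82, -0.235, 0.041], 0.98), ([0.645, -0.29, 0.036], 0.8), ([0.662, -0.033, 0.039], 0.66), ([0.544, -0.155, 0.05], 0.63)]
side [-0.0876588   0.69872936  0.68151957] [[-0.6606182128153517, -0.41443407838270824, 0.6259616374600968], [-0.7504660228951507, 0.34279410092567064, -0.565060132066045], [0.019604218336508293, -0.8430519551282925, -0.5374747208732501]] 0.009858121702821332 47.700476946
[... 1377 characters left out ...]
55732007, -4.76156307]), 'joint_vel': array([ 0.03568663, -0.04193489,  0.00210563,  0.07207224, -0.00789999,
       -0.02179264,  0.05154061]), 'effort': array([ 5.11776798e-04, -5.96339786e+01,  1.60635419e+00, -2.81550443e+01,
        1.23806726e-02,  1.55275422e-03,  2.13530296e-05]), 'position': array([6.75026962e-01, 5.38640566e-06, 2.31315601e-01]), 'tcp_rot': array([[ 9.99999998e-01, -2.05611694e-05,  5.10121790e-05],
       [-2.05614137e-05, -1.00000000e+00,  4.78842571e-06],
       [ 5.10120805e-05, -4.78947458e-06, -9.99999999e-01]]), 'ft_force': array([0.0159588 , 0.07770212, 0.20748522]), 'moment': array([-0.03197234,  0.02724077,  0.06024372]), 'finger_gap': 1.0042382002397499}
```

View pics/scene0.png

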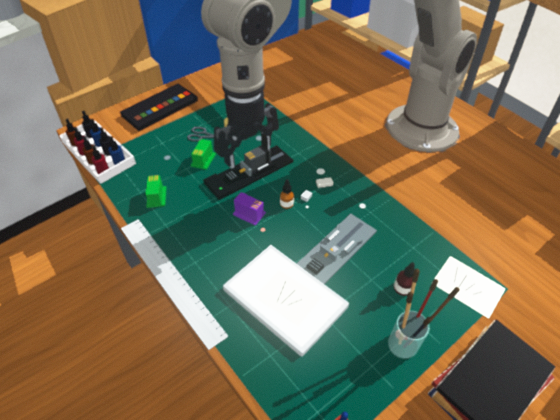

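View pics/side0.png

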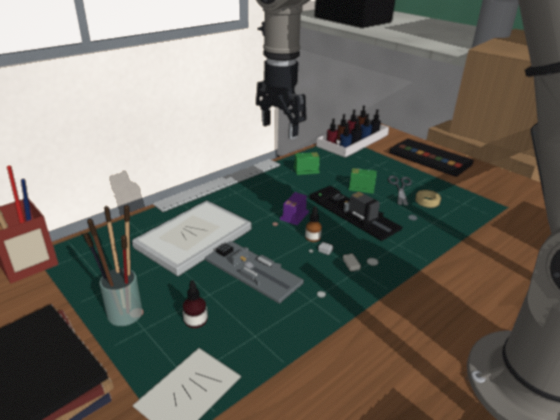

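View pics/wrist0.png

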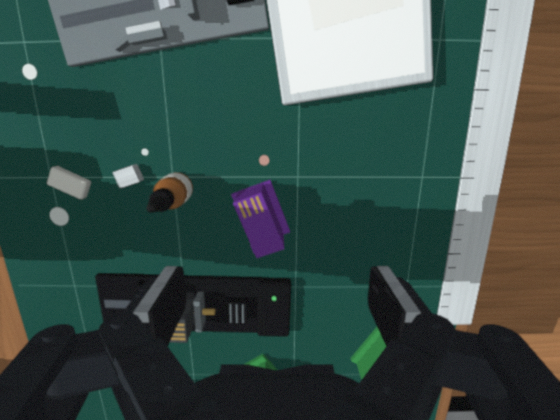

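```bash
cat >> h.py <<'E'
def ortho(files,x0,x1,y0,y1,res=0.001,zmax=0.12):
    W=int((y1-y0)/res);H=int((x1-x0)/res)
    im=np.zeros((H,W,3),np.uint8);zb=np.full((H,W),-1.)
    for f in files:
        d=np.load(f);P=d['P'].reshape(-1,3);C=d['rgb'].reshape(-1,3)
        m=np.isfinite(P[:,0])&(P[:,2]<zmax);P=P[m];C=C[m]
        for dx in (0,1):
          for dy in (0,1):
            i=((x1-P[:,0])/res).astype(int)+dx;j=((y1-P[:,1])/res).astype(int)+dy
            k=(i>=0)&(i<H)&(j>=0)&(j<W)
            o=np.argsort(P[k,2])
            ii,jj,zz,cc=i[k][o],j[k][o],P[k,2][o],C[k][o]
            g=zz>zb[ii,jj]+0.0005
            im[ii[g],jj[g]]=cc[g];zb[ii[g],jj[g]]=zz[g]
    return im,zb
E
python3 - <<'E'
from h import *
for n in ['scene','side','wrist']:
    im,zb=ortho([f'/tmp/{n}0.npz'],0.45,0.9,-0.35,0.35)
    zc=np.clip(zb/0.07*255,0,255).astype(np.uint8)
    cv2.imwrite(f'pics/o_{n}.png',im[:,:,::-1]);cv2.imwrite(f'pics/z_{n}.png',cv2.applyColorMap(zc,cv2.COLORMAP_JET))
E
python3 - <<'E'
import cv2,numpy as np
a=[cv2.imread(f'pics/{p}_{n}.png') for n in ('side','wrist') for p in 'oz']
b=[cv2.resize(x,(400,257)) for x in a]
cv2.imwrite('pics/m1.png',np.vstack([np.hstack(b[:2]),np.hstack(b[2:])]))
E
```

```text
(no output)
```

View pics/m1.png

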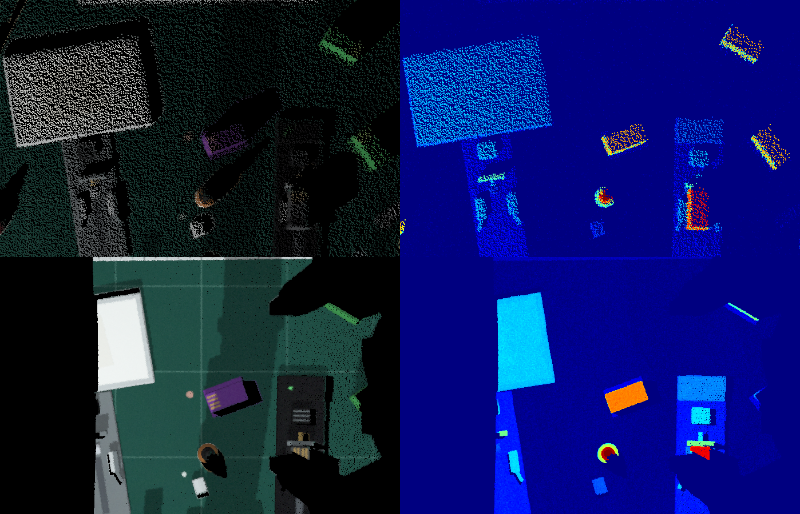

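Candidates for the pack (scene picture): grey (258,158) on the black charger, purple (249,208), greens (204,153) and (156,190). The dark grey one, clipped in the charger, fits the description. I'll move above the charger with the gripper shut and check it close up.

step_arm:
  plan:
    - [1, [-2.8, 5.9, -0.7], [0, 0, 18]]
    - [1, [-2.8, 5.9, -0.7], [0, 0, 18]]
    - [1, [-2.8, 5.9, -0.7], [0, 0, 18]]
    - [1, [-2.8, 5.9, -0.7], [0, 0, 18]]
    - [1, [-2.8, 5.9, -0.7], [0, 0, 18]]
    - [1, [-2.8, 5.9, -0.7], [0, 0, 18]]
    - [1, [-2.8, 5.9, -0.7], [0, 0, 18]]
    - [1, [-2.8, 5.9, -0.7], [0, 0, 18]]
    - [1, [-2.8, 5.9, -0.7], [0, 0, 18]]
    - [1, [-2.8, 5.9, -0.7], [0, 0, 18]]

```text
t: 2.2
position: [0.591, -0.177, 0.2524]
tcp_rot: [[0.065, -0.998, 0.0], [-0.998, -0.065, 0.0], [-0.0, -0.0, -1.0]]
ft_force: [-0.7, 0.5, -0.4]
finger_gap: -0.0
```

step_arm:
  plan:
    - [1, [0, 0, 0], [0, 0, 1]]
    - [1, [0, 0, 0], [0, 0, 1]]

```text
t: 2.4
position: [0.5911, -0.1768, 0.2524]
tcp_rot: [[-0.023, -1.0, 0.0], [-1.0, 0.023, -0.0], [0.0, -0.0, -1.0]]
ft_force: [-1.0, 0.0, -0.7]
finger_gap: 0.003
```

```bash
python3 - <<'E'
from h import *
n='wrist'
c=cam(n,'wrist1.png'); np.savez('/tmp/wrist1.npz',P=cloud(c),rgb=c['pixels'])
s=robot.state();print(s['t'],s['joints'],s['position'],s['tcp_rot'],s['ft_force'],s['finger_gap'])
im,zb=ortho(['/tmp/wrist1.npz'],0.40,0.72,-0.28,-0.04,0.0008)
zc=np.clip(zb/0.07*255,0,255).astype(np.uint8)
cv2.imwrite('pics/o1.png',np.hstack([im[:,:,::-1],cv2.applyColorMap(zc,cv2.COLORMAP_JET)]))
E
```

```text
2.45 [ -6.14590244  21.62913049  22.47594681  97.33856303  -9.11523674
  62.82403618 -72.07474064] [ 0.59109111 -0.17675155  0.2524078 ] [[-2.01510732e-02 -9.99796927e-01  1.99847936e-04]
 [-9.99796946e-01  2.01510670e-02 -3.30644931e-05]
 [ 2.90306294e-05 -2.00473641e-04 -9.99999979e-01]] [-0.09170435  0.47269223  0.21900344] -0.003459564399881321
```

View pics/wrist1.png

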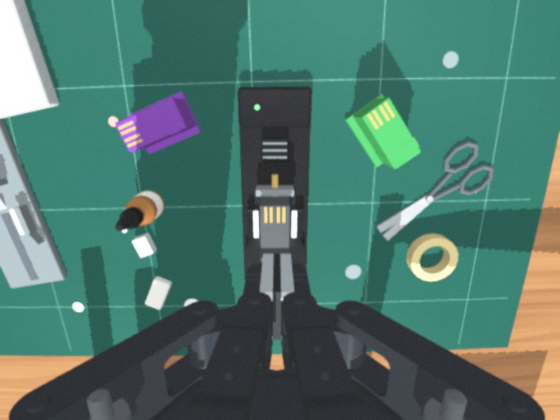

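View pics/o1.png

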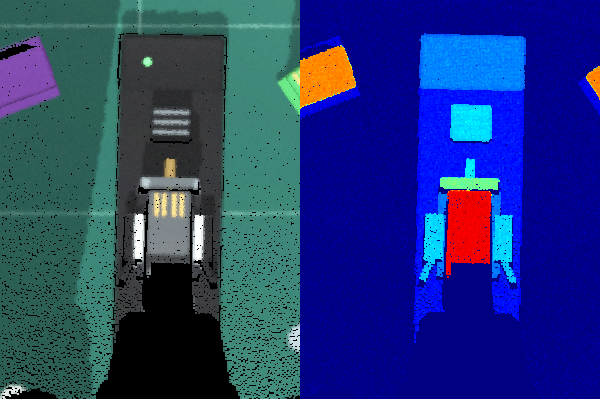

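The wrist picture shows the dark grey pack with brass strips at (275,215) in the black charger, the stop wall at (275,190) and the ribbed tab at (275,150). Purple and green decoys stand apart at (170,120) and (385,130).

```bash
cat >> h.py <<'E'
def rect(P,lo,hi,box):
    Q=P.reshape(-1,3);x0,x1,y0,y1=box
    m=(Q[:,2]>lo)&(Q[:,2]<hi)&(Q[:,0]>x0)&(Q[:,0]<x1)&(Q[:,1]>y0)&(Q[:,1]<y1)
    return Q[m]
def edgefit(Q,bins,axis=0,lo=1,hi=99):
    # per-bin extents along the other axis -> line fits
    a=Q[:,axis];b=Q[:,1-axis];L=[];
    for s,e in zip(bins[:-1],bins[1:]):
        k=(a>=s)&(a<e)
        if k.sum()>15: L.append(((s+e)/2,np.percentile(b[k],lo),np.percentile(b[k],hi)))
    L=np.array(L)
    out=[]
    for c in(1,2):
        p=np.polyfit(L[:,0],L[:,c],1)
        r=L[:,c]-np.polyval(p,L[:,0]);g=abs(r)<0.0025
        p=np.polyfit(L[g,0],L[g,c],1);out.append(p)
    return out
E
python3 - <<'E'
from h import *
d=np.load('/tmp/wrist1.npz');P=d['P']
box=(0.5,0.72,-0.235,-0.12)
Q=rect(P,0.006,0.022,box)
f=edgefit(Q,np.arange(0.55,0.69,0.005));print('charger sides',f,[np.degrees(np.arctan(p[0])) for p in f])
mid=(f[0]+f[1])/2;print('centreline y at .534,.624:',np.polyval(mid,[.534,.624]),'width',np.polyval(f[1]-f[0],.62))
g=edgefit(rect(P,0.013,0.022,(0.62,0.72,-0.225,-0.13)),np.arange(-.215,-.14,.005),axis=1);print('housing x near/far',[np.polyval(p,-.178) for p in g],[np.degrees(np.arctan(p[0])) for p in g])
for nm,lo,hi,b in [('tab',.021,.029,(.59,.66,-.2,-.15)),('wall',.030,.040,(.56,.60,-.21,-.145)),('packtop',.055,.070,(.5,.6,-.21,-.14)),('lips',.0195,.028,(.5,.57,-.215,-.14))]:
    q=rect(P,lo,hi,b);print(nm,len(q),np.percentile(q,[1,50,99],axis=0).round(4).tolist())
q=rect(P,.055,.07,(.5,.6,-.21,-.14));print([ (np.polyval(p,.55),np.degrees(np.arctan(p[0]))) for p in edgefit(q,np.arange(.53,.57,.004))])
q=rect(P,.006,.014,(.57,.64,-.22,-.14));print('floor z',np.median(q[:,2]));q=rect(P,-.01,.005,(.5,.7,-.12,-.08));print('desk',np.median(q[:,2]))
E
```

```text
charger sides [array([-0.02164163, -0.20423572]), array([-0.02408662, -0.12039513])] [np.float64(-1.239780523315228), np.float64(-1.3797946958067173)]
centreline y at .534,.624: [-0.17452486 -0.17658263] width 0.08232469617285118
housing x near/far [np.float64(0.6459249939076257), np.float64(0.6917937807541787)] [np.float64(-1.8907475822895692), np.float64(1.3904530828568342)]
tab 701 [[0.5917, -0.1924, 0.0214], [0.6223, -0.1764, 0.0238], [0.6361, -0.1609, 0.0259]]
wall 353 [[0.5664, -0.1973, 0.0303], [0.573, -0.1749, 0.0337], [0.5779, -0.1526, 0.0397]]
packtop 1491 [[0.5076, -0.1912, 0.0565], [0.5399, -0.1746, 0.0619], [0.5669, -0.1577, 0.0635]]
lips 729 [[0.5013, -0.2087, 0.0207], [0.5299, -0.1819, 0.0234], [0.5669, -0.1404, 0.0274]]
[(np.float64(-0.1912287411794826), np.float64(-0.6182719062726327)), (np.float64(-0.15870393551937223), np.float64(-1.1286237667422165))]
floor z 0.00986474722673955
desk 0.0005072876108154767
```

step_arm:
  plan:
    - [1, [0, -1.03, 1.5], [0, 0, 0]]
    - [1, [0, -1.03, 3.0], [0, 0, 0]]
    - [1, [-0.03, -1.03, 4.5], [0, 0, 0]]
    - [1, [-0.03, -1.03, 6.0], [0, 0, 0]]
    - [1, [-0.03, -1.03, 6.8], [0, 0, 0]]
    - [1, [-0.03, -1.03, 7.2], [0, 0, 0]]
    - [1, [-0.03, -1.03, 7.2], [0, 0, 0]]
    - [1, [-0.03, -1.03, 7.2], [0, 0, 0]]

```text
t: 3.25
position: [0.6231, -0.1769, 0.0378]
tcp_rot: [[-0.02, -1.0, 0.002], [-1.0, 0.02, -0.0], [0.0, -0.002, -1.0]]
ft_force: [0.4, 0.4, 0.6]
finger_gap: -0.001
```

```bash
python3 - <<'E'
from h import *
c=cam('side','s2.png');c=cam('wrist','w2.png')
s=robot.state();print(s['t'],s['position'],s['tcp_rot'][:,1],s['ft_force'])
a=cv2.imread('pics/s2.png')[130:280,270:470];b=cv2.imread('pics/w2.png')
cv2.imwrite('pics/m2.png',np.hstack([cv2.resize(a,(400,300)),cv2.resize(b,(400,300))]))
E
```

```text
3.35 [ 0.62353477 -0.17695507  0.03845264] [-0.99979747  0.01979489 -0.00363008] [ 1.03192186 -0.31463646  0.48908951]
```

View pics/m2.png

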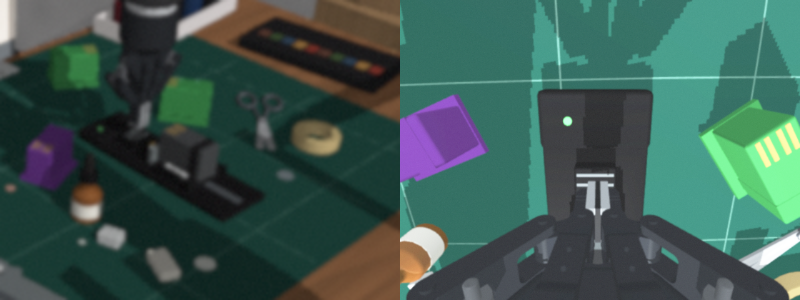

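step_arm:
  plan:
    - [1, [0, -0.03, 0.15], [0, 0, 0]]
    - [1, [0, -0.03, 0.3], [0, 0, 0]]
    - [1, [0, -0.03, 0.42], [0, 0, 0]]
    - [1, [0, -0.03, 0.42], [0, 0, 0]]

```text
t: 3.75
position: [0.624, -0.1768, 0.0252]
tcp_rot: [[-0.02, -1.0, 0.002], [-1.0, 0.02, -0.0], [0.0, -0.002, -1.0]]
ft_force: [0.0, 0.8, 0.3]
finger_gap: -0.002
```

```bash
python3 - <<'E'
from h import *
s=robot.state();print(s['t'],s['position'],s['tcp_rot'],s['ft_force'])
E
```

```text
3.75 [ 0.62397735 -0.17676186  0.02519323] [[-1.96551252e-02 -9.99803722e-01  2.48868911e-03]
 [-9.99806776e-01  1.96543340e-02 -3.41978279e-04]
 [ 2.92997630e-04 -2.49492986e-03 -9.99996845e-01]] [0.01014504 0.80975141 0.32741708]
```

step_arm:
  plan:
    - [1, [0, 0.04, 0.04], [0.0, 0, 0]]
    - [1, [0, 0.05, 0.08], [0, 0, 0]]
    - [1, [0, 0.05, 0.12], [0, 0, 0]]
    - [1, [0, 0.05, 0.16], [0, 0, 0]]
    - [1, [0, 0.05, 0.18], [0, 0, 0]]
    - [1, [0, 0.05, 0.18], [0, 0, 0]]

```text
t: 4.35
position: [0.6224, -0.1767, 0.0196]
tcp_rot: [[-0.02, -1.0, 0.002], [-1.0, 0.02, -0.0], [0.0, -0.002, -1.0]]
ft_force: [0.8, 0.7, 1.5]
finger_gap: -0.0
```

```bash
cat > look.py <<'E'
import sys
from h import *
tag=sys.argv[1]
c=cam('wrist','w%s.png'%tag);P=cloud(c);np.savez('/tmp/w%s.npz'%tag,P=P,rgb=c['pixels'])
d=cam('side','s%s.png'%tag);np.savez('/tmp/s%s.npz'%tag,P=cloud(d),rgb=d['pixels'])
s=robot.state();print(s['t'],s['position'].round(4),s['tcp_rot'].round(3).tolist(),s['ft_force'].round(2),s['moment'].round(2),s['finger_gap'])
E
python3 look.py 3; python3 - <<'E'
from h import *
for t in ['2','3']:
    pass
d=np.load('/tmp/s3.npz')['P'];e=np.load('/tmp/side0.npz')['P']
for P in (e,d):
    q=rect(P,.05,.07,(.48,.58,-.21,-.14));print(len(q),np.percentile(q,[1,5,50,95,99],axis=0).round(4).tolist())
E
```

```text
4.45 [ 0.6223 -0.1767  0.0196] [[-0.02, -1.0, 0.002], [-1.0, 0.02, -0.0], [0.0, -0.002, -1.0]] [ 0.02 -0.81  0.96] [ 0.01 -0.17 -0.02] 0.0006790844265309073
275 [[0.4986, -0.1881, 0.0506], [0.5005, -0.1847, 0.0517], [0.5292, -0.1641, 0.0596], [0.5648, -0.1527, 0.062], [0.5676, -0.1514, 0.0628]]
287 [[0.4891, -0.1867, 0.0503], [0.4909, -0.1844, 0.0512], [0.5205, -0.1639, 0.0597], [0.5548, -0.153, 0.0621], [0.5584, -0.1511, 0.063]]
```

Pack has sprung back about 9 mm. Lift off the tab and move over the pack.

step_arm:
  plan:
    - [1, [0, 0, -0.7], [0, 0, 0]]
    - [1, [0, 0, -2.2], [0, 0, 0]]
    - [1, [0, 0, -3.7], [0, 0, 0]]
    - [0.3, [0, 1.3, -3.7], [0, 0, 0]]
    - [0.3, [0, 2.8, -3.7], [0, 0, 0]]
    - [0.3, [0, 3.31, -3.7], [0, 0, 0]]
    - [0.3, [0, 3.31, -3.7], [0, 0, 0]]
    - [0.3, [0, 3.31, -3.7], [0, 0, 0]]

```text
t: 5.25
position: [0.5233, -0.1746, 0.1306]
tcp_rot: [[-0.02, -1.0, 0.003], [-1.0, 0.02, -0.0], [0.0, -0.003, -1.0]]
ft_force: [0.5, 0.9, 0.4]
finger_gap: 0.705
```

```bash
python3 look.py 4; python3 - <<'E'
from h import *
d=np.load('/tmp/s4.npz')['P']
q=rect(d,.05,.07,(.48,.58,-.21,-.14));print(len(q),np.percentile(q,[1,5,50,95,99],axis=0).round(4).tolist())
a=cv2.imread('pics/s4.png')[130:280,270:470];b=cv2.imread('pics/w4.png')
cv2.imwrite('pics/m4.png',np.hstack([cv2.resize(a,(400,300)),cv2.resize(b,(400,300))]))
E
```

```text
5.35 [ 0.5241 -0.1746  0.1305] [[-0.019, -1.0, 0.003], [-1.0, 0.019, -0.001], [0.001, -0.003, -1.0]] [ 0.56 -0.    0.16] [-0.04  0.01  0.01] 0.6989999011047591
281 [[0.4897, -0.1875, 0.0504], [0.4909, -0.1841, 0.0516], [0.5207, -0.1645, 0.0595], [0.5546, -0.1527, 0.0622], [0.5585, -0.151, 0.0634]]
```

View pics/m4.png

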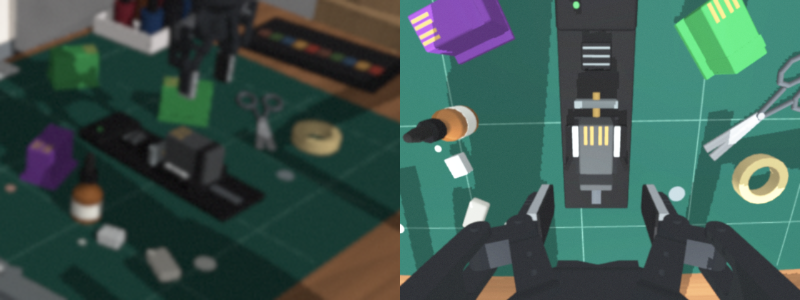

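step_arm:
  plan:
    - [0.3, [0, 0.03, 1.0], [0, 0, 0]]
    - [0.3, [0, 0.03, 2.2], [0, 0, 0]]
    - [0.3, [0, 0.03, 3.0], [0, 0, 0]]
    - [0.3, [0, 0.03, 3.3], [0, 0, 0]]
    - [0.3, [0, 0.03, 3.3], [0, 0, 0]]

```text
t: 5.85
position: [0.5235, -0.1744, 0.0303]
tcp_rot: [[-0.018, -1.0, 0.001], [-1.0, 0.018, -0.0], [0.0, -0.001, -1.0]]
ft_force: [-0.2, 0.2, -0.2]
finger_gap: 0.698
```

step_arm:
  plan:
    - [0.5, [0, 0, 0], [0, 0, 0]]
    - [0.55, [0, 0, 0], [0, 0, 0]]
    - [0.6, [0, 0, 0], [0, 0, 0]]
    - [0.65, [0, 0, 0], [0, 0, 0]]
    - [1, [0, 0, 0], [0, 0, 0]]
    - [1, [0, 0, 0], [0, 0, 0]]
    - [1, [0, 0, 0], [0, 0, 0]]

```text
t: 6.55
position: [0.5246, -0.1742, 0.0316]
tcp_rot: [[-0.018, -1.0, 0.003], [-1.0, 0.018, -0.0], [0.0, -0.003, -1.0]]
ft_force: [-0.2, 1.9, 5.4]
finger_gap: 0.387
```

```bash
python3 look.py 5
```

```text
6.65 [ 0.5246 -0.1743  0.0316] [[-0.018, -1.0, 0.003], [-1.0, 0.018, -0.0], [0.0, -0.003, -1.0]] [-0.34  1.3   5.46] [0.31 0.1  0.05] 0.3883137499669477
```

View pics/w5.png

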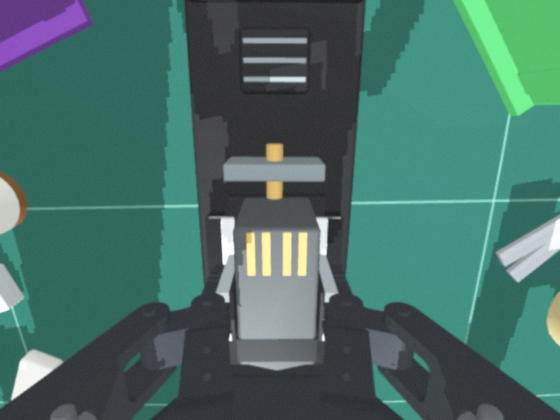

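step_arm:
  plan:
    - [1, [0, 0, 0], [0, 0, 0]]
    - [1, [0, 0.1, 0], [0, 0, 0]]
    - [1, [0, 0.25, 0], [0, 0, 0]]
    - [1, [0, 0.4, 0], [0, 0, 0]]

```text
t: 7.05
position: [0.5124, -0.1741, 0.0316]
tcp_rot: [[-0.018, -1.0, 0.004], [-1.0, 0.018, -0.0], [0.0, -0.004, -1.0]]
ft_force: [1.2, -0.2, -0.1]
finger_gap: 0.397
```

step_arm:
  plan:
    - [1, [0, 0.15, 0], [0, 0, 0]]
    - [1, [0, 0.35, 0], [0, 0, 0]]
    - [1, [0, 0.55, 0], [0, 0, 0]]
    - [1, [0, 0.75, 0], [0, 0, 0]]
    - [1, [0, 0.95, 0], [0, 0, 0]]
    - [1, [0, 1.15, 0], [0, 0, 0]]
    - [1, [0, 1.35, 0], [0, 0, 0]]
    - [1, [0, 1.55, 0], [0, 0, 0]]
    - [1, [0, 1.7, 0], [0, 0, 0]]
    - [1, [0, 1.7, 0], [0, 0, 0]]

```text
t: 8.05
position: [0.4605, -0.1733, 0.0316]
tcp_rot: [[-0.019, -1.0, 0.003], [-1.0, 0.019, -0.0], [0.0, -0.003, -1.0]]
ft_force: [-0.9, -0.5, 5.5]
finger_gap: 0.39
```

```bash
python3 look.py 6
```

```text
8.15 [ 0.4604 -0.1733  0.0315] [[-0.018, -1.0, 0.002], [-1.0, 0.018, 0.0], [-0.0, -0.002, -1.0]] [-2.42 -0.2   6.93] [-0.07  0.47 -0.06] 0.39129916948123916
```

View pics/w6.png

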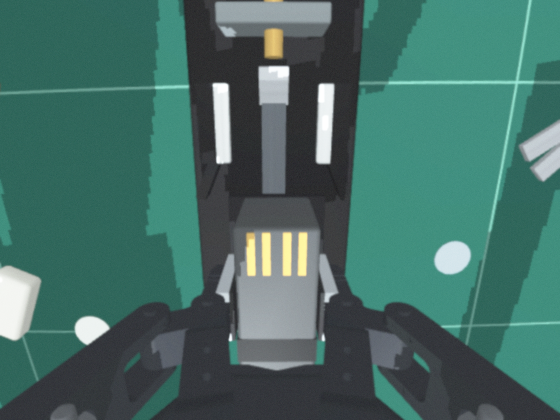

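step_arm:
  plan:
    - [1, [0, 0, -0.4], [0, 0, 0]]
    - [1, [0, 0, -1.2], [0, 0, 0]]
    - [1, [0, 0, -2.5], [0, 0, 0]]
    - [1, [0, 0, -4.0], [0, 0, 0]]
    - [1, [0, 0, -5.0], [0, 0, 0]]
    - [1, [0, 0, -5.0], [0, 0, 0]]

```text
t: 8.75
position: [0.4623, -0.1741, 0.1857]
tcp_rot: [[-0.019, -1.0, 0.009], [-1.0, 0.019, -0.001], [0.001, -0.009, -1.0]]
ft_force: [0.3, 0.4, -2.7]
finger_gap: 0.388
```

```bash
python3 look.py 7; python3 - <<'E'
from h import *
for n,q in [('side','brush_jar'),('side','ink_bottle_big'),('scene','brush_jar'),('scene','ink_bottle_big')]:
    if n=='scene': robot.camera('scene')
    print(n,q,[(np.round(d['at'],3).tolist(),round(d['confidence'],2)) for d in robot.spot_in(n,q)][:3])
P=np.load('/tmp/scene0.npz')['P']
Q=rect(P,.06,.3,(.35,.9,.05,.5))
# occupancy
h,_,_=np.histogram2d(Q[:,0],Q[:,1],bins=[np.arange(.35,.9,.03),np.arange(.05,.5,.03)])
print(np.arange(.05,.47,.03).round(2))
for x,r in zip(np.arange(.35,.9,.03),h.astype(int)): print(round(x,2),r)
E
```

```text
8.85 [ 0.4597 -0.173   0.1817] [[-0.018, -1.0, 0.002], [-1.0, 0.018, 0.0], [-0.0, -0.002, -1.0]] [-0.63  0.04 -3.46] [-0.01  0.04  0.03] 0.39029873035566975
side brush_jar [([0.591, 0.465, 0.094], 0.55), ([0.496, 0.365, 0.044], 0.22)]
side ink_bottle_big [([0.494, 0.366, 0.04], 0.66), ([0.548, -0.002, 0.037], 0.54)]
scene brush_jar [([0.627, 0.46, 0.091], 0.67)]
scene ink_bottle_big [([0.523, 0.363, 0.046], 0.65)]
[0.05 0.08 0.11 0.14 0.17 0.2  0.23 0.26 0.29 0.32 0.35 0.38 0.41 0.44]
0.35 [0 0 0 0 0 0 0 0 0 0 0 0 0 0 0]
0.38 [0 0 0 0 0 0 0 0 0 0 0 0 0 0 0]
0.41 [0 0 0 0 0 0 0 0 0 0 0 0 0 0 0]
0.44 [0 0 0 0 0 0 0 0 0 0 0 0 0 0 0]
0.47 [0 0 0 0 0 0 0 0 0 0 0 0 0 0 0]
0.5 [  0   0   0   0   0   0   0   0   0   0 108   0   0   0   0]
0.53 [0 0 0 0 0 0 0 0 0 0 0 0 0 0 0]
0.56 [  0   0   0   0   0   0   0   0   0   0   0   0   1 164   0]
0.59 [  0   0   0   0   0   0   0   0   0   0   0   0 171 211 265]
0.62 [  0   0   0   0   0   0   0   0   0   0   0   0  73 359 262]
0.65 [ 0  0  0  0  0  0  0  0  0  0  0  0 10 30  0]
0.68 [0 0 0 0 0 0 0 0 0 0 0 0 0 0 0]
0.71 [0 0 0 0 0 0 0 0 0 0 0 0 0 0 0]
0.74 [0 0 0 0 0 0 0 0 0 0 0 0 0 0 0]
0.77 [0 0 0 0 0 0 0 0 0 0 0 0 0 0 0]
0.8 [0 0 0 0 0 0 0 0 0 0 0 0 0 0 0]
0.83 [0 0 0 0 0 0 0 0 0 0 0 0 0 0 2]
0.86 [0 0 0 0 0 0 0 0 0 0 0 0 0 0 2]
```

View pics/s7.png

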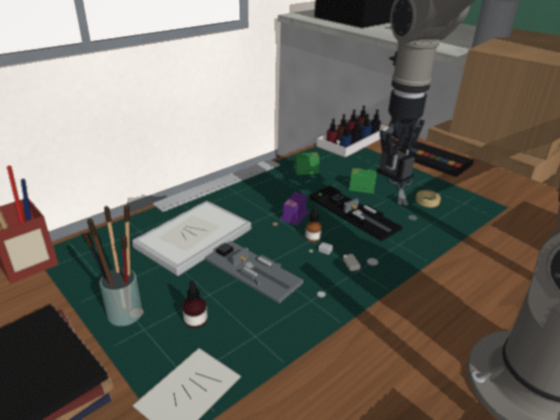

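step_arm:
  plan:
    - [1, [-1.0, 0, -0.3], [0, 0, -0.3]]
    - [1, [-2.4, 0, -0.3], [0, 0, -0.6]]
    - [1, [-3.8, 0, -0.3], [0, 0, -0.9]]
    - [1, [-5.2, 0, -0.3], [0, 0, -1.2]]
    - [1, [-6.6, 0, -0.3], [0, 0, -1.5]]
    - [1, [-8.0, 0, -0.3], [0, 0, -1.6]]
    - [1, [-9.4, 0, -0.3], [0, 0, -1.6]]
    - [1, [-10.6, 0, -0.3], [0, 0, -1.6]]
    - [1, [-11.3, 0, -0.3], [0, 0, -1.6]]
    - [1, [-11.3, 0, -0.3], [0, 0, -1.6]]

```text
t: 10.15
position: [0.4651, 0.1697, 0.1887]
tcp_rot: [[0.126, -0.992, -0.001], [-0.992, -0.126, 0.001], [-0.001, 0.001, -1.0]]
ft_force: [-0.4, 0.1, -3.6]
finger_gap: 0.39
```

```bash
python3 look.py 8;python3 - <<'E'
from h import *
im,zb=ortho(['/tmp/w8.npz'],0.38,0.72,0.06,0.34,0.0008)
zc=np.clip(zb/0.05*255,0,255).astype(np.uint8)
cv2.imwrite('pics/o8.png',np.hstack([im[:,:,::-1],cv2.applyColorMap(zc,cv2.COLORMAP_JET)]))
E
```

```text
10.25 [0.4652 0.1656 0.1887] [[0.122, -0.993, -0.002], [-0.993, -0.122, -0.001], [0.001, 0.002, -1.0]] [-0.24 -0.8  -3.02] [-0.04 -0.03  0.  ] 0.3890628300152282
```

View pics/w8.png

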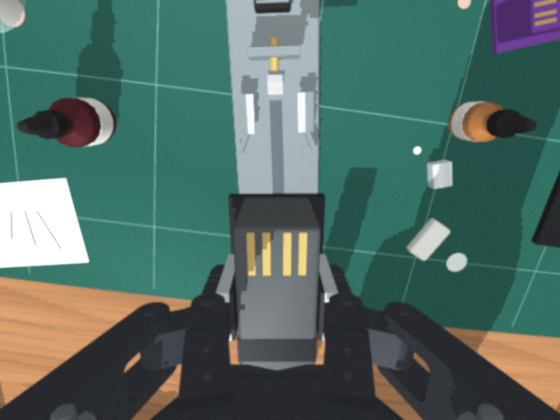

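View pics/o8.png

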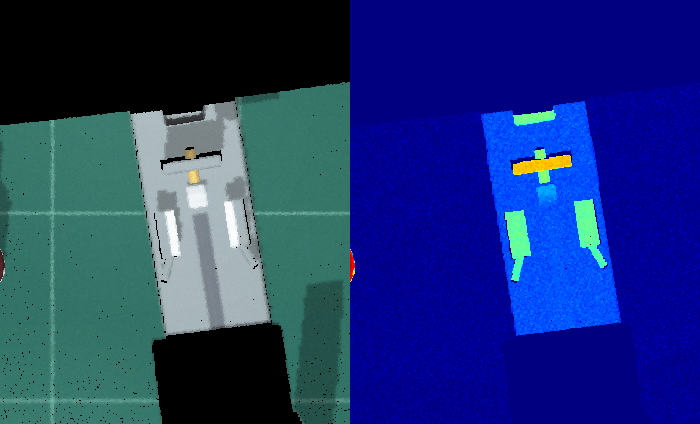

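```bash
python3 - <<'E'
from h import *
P=np.load('/tmp/w8.npz')['P']
s=robot.state();T=s['position'];R=s['tcp_rot']
def rotated(Q,yaw,o): 
    c,sn=np.cos(yaw),np.sin(yaw); d=Q[:,:2]-o; return np.c_[d[:,0]*c+d[:,1]*sn,-d[:,0]*sn+d[:,1]*c,Q[:,2]]
o=np.array([.5,.18]);yaw=np.radians(8)
for it in range(3):
    Q=rotated(rect(P,-.01,.05,(.42,.66,.1,.28)),yaw,o)
    q=Q[(Q[:,2]>.006)&(Q[:,2]<.014)&(abs(Q[:,1])<.06)&(Q[:,0]<.13)]
    f=edgefit(q,np.arange(-.02,.13,.006))
    sl=np.arctan((f[0][0]+f[1][0])/2);mid=np.mean([p[1] for p in f])
    print('slopes',np.degrees([np.arctan(p[0]) for p in f]),'mid',mid,'width',f[1][1]-f[0][1])
    o=o+mid*np.array([-np.sin(yaw),np.cos(yaw)]);yaw+=sl
print('yaw',np.degrees(yaw),'o',o)
Q=rotated(rect(P,-.01,.05,(.42,.66,.1,.28)),yaw,o)
for nm,lo,hi,b in [('wall',.028,.04,(0,.14,-.03,.03)),('lipL',.02,.027,(-.02,.11,.018,.036)),('lipR',.02,.027,(-.02,.11,-.036,-.018)),('allrails',.018,.027,(-.02,.11,-.04,.04))]:
    q=Q[(Q[:,2]>lo)&(Q[:,2]<hi)&(Q[:,0]>b[0])&(Q[:,0]<b[1])&(Q[:,1]>b[2])&(Q[:,1]<b[3])]
    print(nm,len(q),np.percentile(q,[1,50,99],axis=0).round(4).tolist())
for sgn in (1,-1):
    q=Q[(Q[:,2]>.0195)&(Q[:,2]<.027)&(Q[:,0]>-.02)&(Q[:,0]<.11)&(Q[:,1]*sgn>.015)&(Q[:,1]*sgn<.045)]
    for a in np.arange(0,.1,.005):
        k=q[(q[:,0]>a)&(q[:,0]<a+.005)]
        if len(k)>3: print(sgn,a.round(3),len(k),np.percentile(k[:,1],[3,97]).round(4))
q=Q[(Q[:,2]>.006)&(Q[:,2]<.014)];print('floor z',np.median(q[:,2]))
# pack in tool frame
L=(P.reshape(-1,3)-T)@R
for nm,zr in [('top',(-.045,-.02)),('tongue',(.005,.025))]:
    k=L[(L[:,2]>zr[0])&(L[:,2]<zr[1])&(abs(L[:,0])<.03)&(L[:,1]<.04)&(L[:,1]>-.06)]
    print(nm,len(k),np.percentile(k,[1,50,99],axis=0).round(4).tolist())
    for y in np.arange(-.04,.03,.005):
        m=k[(k[:,1]>y)&(k[:,1]<y+.005)]
        if len(m)>20: print('  ',y.round(3),np.percentile(m[:,0],[1,99]).round(4),np.median(m[:,2]).round(4))
E
```

```text
slopes [1.07434378 0.94405468] mid -0.007350284984610704 width 0.082618043591297
slopes [0.11771868 0.03081288] mid -0.00013450178455002432 width 0.08256609034147915
slopes [ 0.04375444 -0.05614852] mid 1.7451302923229828e-06 width 0.08256803014561528
yaw 9.077269313761537 o [0.50104375 0.17259013]
wall 605 [[0.0845, -0.0225, 0.0287], [0.0883, -0.0001, 0.0335], [0.0928, 0.0228, 0.0353]]
lipL 738 [[0.003, 0.0207, 0.021], [0.0349, 0.0288, 0.0231], [0.0548, 0.0354, 0.0248]]
lipR 750 [[0.0028, -0.0354, 0.021], [0.0344, -0.0284, 0.0231], [0.0548, -0.0206, 0.0249]]
allrails 1752 [[0.0023, -0.035, 0.0201], [0.0378, 0.0001, 0.0231], [0.0989, 0.0355, 0.0262]]
1 0.0 26 [0.0328 0.0379]
1 0.005 28 [0.0312 0.0364]
1 0.01 33 [0.0283 0.0342]
1 0.015 44 [0.0225 0.0342]
1 0.02 82 [0.021  0.0344]
1 0.025 91 [0.0208 0.0348]
1 0.03 81 [0.021  0.0344]
1 0.035 90 [0.0212 0.0349]
1 0.04 90 [0.0209 0.0348]
1 0.045 87 [0.0208 0.0345]
1 0.05 95 [0.0214 0.0351]
1 0.08 9 [0.0162 0.0219]
-1 0.0 23 [-0.0376 -0.0327]
-1 0.005 31 [-0.0368 -0.0309]
-1 0.01 34 [-0.0339 -0.0282]
-1 0.015 44 [-0.0336 -0.0215]
-1 0.02 8
[... 475 characters left out ...]
 0.0135] -0.0302
   -0.015 [-0.0276  0.0258] -0.0304
   -0.01 [-0.0295  0.029 ] -0.0302
   -0.005 [-0.0211  0.0155] -0.0304
   -0.0 [-0.0211  0.0155] -0.0304
   0.005 [-0.0211  0.0155] -0.0304
   0.01 [-0.0206  0.015 ] -0.0303
   0.015 [-0.0196  0.0143] -0.0305
   0.02 [-0.0198  0.0141] -0.0306
   0.025 [-0.0195  0.0144] -0.0305
   0.03 [-0.019   0.0136] -0.0302
tongue 1469 [[-0.0279, -0.0343, 0.0053], [-0.0032, -0.0327, 0.0148], [0.022, -0.0033, 0.021]]
   -0.035 [-0.0277  0.0214] 0.0147
   -0.03 [-0.0277  0.0219] 0.0148
   -0.025 [-0.028   0.0221] 0.0148
   -0.02 [-0.0277  0.0219] 0.0149
   -0.015 [-0.028   0.0221] 0.0149
   -0.01 [-0.0279  0.0218] 0.0149
   -0.005 [-0.0276  0.0221] 0.0152
```

```bash
cat > fit.py <<'E'
from h import *
def rotated(Q,yaw,o): 
    c,sn=np.cos(yaw),np.sin(yaw); d=Q[:,:2]-o; return np.c_[d[:,0]*c+d[:,1]*sn,-d[:,0]*sn+d[:,1]*c,Q[:,2]]
def rail(P):
    o=np.array([.5,.172]);yaw=np.radians(9)
    for it in range(3):
        Q=rotated(rect(P,-.01,.05,(.42,.66,.1,.28)),yaw,o)
        q=Q[(Q[:,2]>.006)&(Q[:,2]<.014)&(abs(Q[:,1])<.06)&(Q[:,0]<.13)]
        f=edgefit(q,np.arange(-.02,.13,.006))
        sl=np.arctan((f[0][0]+f[1][0])/2);mid=np.mean([p[1] for p in f])
        o=o+mid*np.array([-np.sin(yaw),np.cos(yaw)]);yaw+=sl
    Q=rotated(rect(P,-.01,.05,(.42,.66,.1,.28)),yaw,o)
    q=Q[(Q[:,2]>.0195)&(Q[:,2]<.027)&(Q[:,0]<.075)&(Q[:,0]>-.02)&(abs(Q[:,1])<.04)&(abs(Q[:,1])>.0215)&(abs(Q[:,1])<.034)]
    xe=np.percentile(q[:,0],99.5); L=q[:,1]
    w=Q[(Q[:,2]>.028)&(Q[:,2]<.04)&(Q[:,0]>.05)&(abs(Q[:,1])<.03)]
    wx=np.percentile(w[:,0],[2,98]) if len(w) else None
    e=np.array([np.cos(yaw),np.sin(yaw)])
    print('yaw',np.degrees(yaw).round(3),'o',o.round(4),'lip far end',xe,'lip inner',[np.percentile(Q[(Q[:,2]>.0205)&(Q[:,2]<.026)&(Q[:,0]>.022)&(Q[:,0]<.05)&(Q[:,1]*s>.012)&(Q[:,1]*s<.045)][:,1],[2,98]).round(4) for s in(1,-1)],'wall',wx)
    print('mouth from lip end',(o+(xe-.036)*e).round(4),'wall->',(None if wx is None else (wx[0]-xe+.036)))
    return yaw,o
def pack(P,T,R):
    L=(P.reshape(-1,3)-T)@R
    k=L[(L[:,2]>.010)&(L[:,2]<.018)&(abs(L[:,0])<.04)&(L[:,1]<-.015)&(L[:,1]>-.06)]
    print('tongue n',len(k),'x',np.percentile(k[:,0],[1,99]).round(4),'front y',np.percentile(k[:,1],1).round(4),'z',np.median(k[:,2]).round(4))
    k=L[(L[:,2]>-.035)&(L[:,2]<-.026)&(abs(L[:,0])<.03)&(L[:,1]<.035)&(L[:,1]>-.06)]
    for a,b in((-.033,-.018),(-.005,.005),(.012,.03)):
        m=k[(k[:,1]>a)&(k[:,1]<b)]
        if len(m)>20: print(' top',a,np.percentile(m[:,0],[1,99]).round(4),np.median(m[:,2]).round(4))
E
python3 look.py 9; python3 - <<'E'
from fit import *
P=np.load('/tmp/w9.npz')['P'];s=robot.state();rail(P);pack(P,s['position'],s['tcp_rot'])
E
```

```text
10.35 [0.4655 0.1644 0.1889] [[0.119, -0.993, -0.002], [-0.993, -0.119, -0.001], [0.001, 0.002, -1.0]] [-0.76 -0.18 -2.01] [-0.03  0.02 -0.05] 0.3883001311902284
yaw 8.929 o [0.4999 0.1727] lip far end 0.056002379254676694 lip inner [array([0.0207, 0.0347]), array([-0.035 , -0.0209])] wall [0.08569783 0.0937244 ]
mouth from lip end [0.5196 0.1758] wall-> 0.06569544956282966
tongue n 982 x [-0.0249  0.0247] front y -0.0338 z 0.0151
 top -0.033 [-0.0166  0.0163] -0.0299
 top -0.005 [-0.0167  0.0166] -0.0299
 top 0.012 [-0.0169  0.017 ] -0.0302
```

step_arm:
  plan:
    - [1, [-0.11, -0.27, 0.5], [0, 0, -0.2]]
    - [1, [-0.11, -0.27, 1.5], [0, 0, -0.42]]
    - [1, [-0.11, -0.27, 2.7], [0, 0, -0.42]]
    - [1, [-0.11, -0.27, 3.7], [0, 0, -0.42]]
    - [1, [-0.11, -0.27, 4.2], [0, 0, -0.42]]
    - [1, [-0.11, -0.27, 4.2], [0, 0, -0.42]]
    - [1, [-0.11, -0.27, 4.2], [0, 0, -0.42]]
    - [1, [-0.11, -0.27, 4.2], [0, 0, -0.42]]

```text
t: 11.15
position: [0.474, 0.1684, 0.0641]
tcp_rot: [[0.154, -0.988, 0.001], [-0.988, -0.154, -0.0], [0.0, -0.001, -1.0]]
ft_force: [-0.1, -0.0, -2.3]
finger_gap: 0.386
```

```bash
python3 look.py 10; python3 - <<'E'
from fit import *
P=np.load('/tmp/w10.npz')['P'];s=robot.state();print(s['position'],s['joint_vel'].round(2))
y,o=rail(P);pack(P,s['position'],s['tcp_rot'])
d=s['position'][:2]-o;print('tool yaw',np.degrees(np.arctan2(-s['tcp_rot'][1,1],-s['tcp_rot'][0,1])),'lateral',-d[0]*np.sin(y)+d[1]*np.cos(y),'along',d[0]*np.cos(y)+d[1]*np.sin(y))
E
```

```text
11.25 [0.4738 0.1687 0.0641] [[0.155, -0.988, 0.001], [-0.988, -0.155, 0.0], [-0.0, -0.001, -1.0]] [ 0.37  1.04 -2.91] [ 0.01 -0.02  0.03] 0.3922265649453568
[0.47381548 0.16870825 0.0640732 ] [-0.22  0.28 -0.16  0.23  0.   -0.08  0.  ]
yaw 9.037 o [0.4999 0.1727] lip far end 0.055927387739448615 lip inner [array([0.0207, 0.0348]), array([-0.0348, -0.0207])] wall [0.08613221 0.09394398]
mouth from lip end [0.5196 0.1758] wall-> 0.0662048271994887
tongue n 991 x [-0.0234  0.0263] front y -0.034 z 0.0148
 top -0.033 [-0.015   0.0179] -0.0301
 top -0.005 [-0.0152  0.0181] -0.0301
 top 0.012 [-0.0154  0.0185] -0.0304
tool yaw 8.913120187315418 lateral 0.00019730564827813955 along -0.026376960492851532
```

View pics/w10.png

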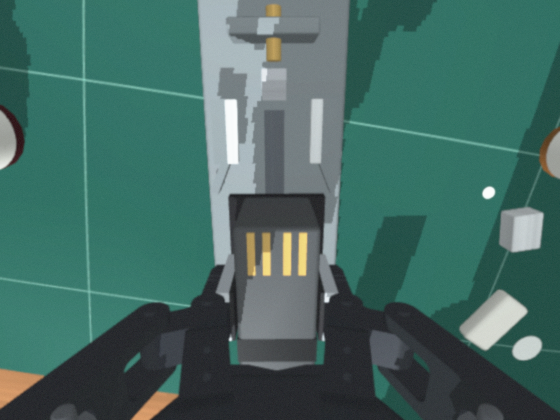

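step_arm:
  plan:
    - [1, [-0.04, 0, 0.3], [0, 0, -0.02]]
    - [1, [-0.04, 0, 0.7], [0, 0, -0.02]]
    - [1, [-0.04, 0, 0.95], [0, 0, -0.02]]
    - [1, [-0.04, 0, 1.01], [0, 0, -0.02]]
    - [1, [-0.04, 0, 1.01], [0, 0, -0.02]]
    - [1, [-0.04, 0, 1.01], [0, 0, -0.02]]

```text
t: 11.85
position: [0.4738, 0.1699, 0.0338]
tcp_rot: [[0.157, -0.988, 0.001], [-0.988, -0.157, 0.0], [-0.0, -0.001, -1.0]]
ft_force: [0.2, 0.0, -3.2]
finger_gap: 0.393
```

```bash
cat > chk.py <<'E'
from fit import *
import sys
P=np.load('/tmp/w%s.npz'%sys.argv[1])['P'];s=robot.state()
y,o=rail(P);pack(P,s['position'],s['tcp_rot'])
d=s['position'][:2]-o;print('tool yaw',np.degrees(np.arctan2(-s['tcp_rot'][1,1],-s['tcp_rot'][0,1])),'lateral',-d[0]*np.sin(y)+d[1]*np.cos(y),'along',d[0]*np.cos(y)+d[1]*np.sin(y))
E
python3 look.py 11; python3 chk.py 11
```

```text
11.95 [0.4739 0.17   0.034 ] [[0.157, -0.988, 0.001], [-0.988, -0.157, 0.0], [-0.0, -0.001, -1.0]] [-0.11  0.59 -3.14] [-0.01  0.03 -0.03] 0.38542846380722556
yaw 9.073 o [0.4999 0.1726] lip far end 0.056248798258293035 lip inner [array([0.0207, 0.0348]), array([-0.0348, -0.0206])] wall [0.08592642 0.09204874]
mouth from lip end [0.5199 0.1758] wall-> 0.06567762015856873
tongue n 3388 x [-0.0347  0.0376] front y -0.0597 z 0.0116
 top -0.033 [-0.0152  0.0177] -0.0298
 top -0.005 [-0.0154  0.0179] -0.0299
 top 0.012 [-0.0157  0.0183] -0.0302
tool yaw 9.011609899745922 lateral 0.0014996430285825631 along -0.02607168206899876
```

View pics/w11.png

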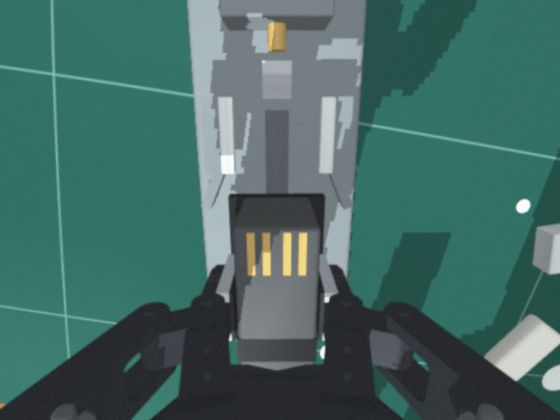

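step_arm:
  plan:
    - [1, [0, 0, 0.06], [0, 0, 0]]
    - [1, [0, -0.1, 0.06], [0, 0, 0]]
    - [1, [0, -0.2, 0.06], [0, 0, 0]]
    - [1, [0, -0.3, 0.06], [0, 0, 0]]
    - [1, [0, -0.4, 0.06], [0, 0, 0]]
    - [1, [0, -0.5, 0.06], [0, 0, 0]]
    - [1, [0, -0.6, 0.06], [0, 0, 0]]

```text
t: 12.65
position: [0.492, 0.1729, 0.0323]
tcp_rot: [[0.157, -0.988, 0.001], [-0.988, -0.157, 0.0], [-0.0, -0.001, -1.0]]
ft_force: [0.4, -0.4, -3.4]
finger_gap: 0.391
```

step_arm:
  plan:
    - [1, [0, -0.1, 0], [0, 0, 0]]
    - [1, [0, -0.2, 0], [0, 0, 0]]
    - [1, [0, -0.3, 0], [0, 0, 0]]
    - [1, [0, -0.4, 0], [0, 0, 0]]

```text
t: 13.05
position: [0.5041, 0.1747, 0.0322]
tcp_rot: [[0.157, -0.988, 0.001], [-0.988, -0.157, 0.0], [-0.0, -0.001, -1.0]]
ft_force: [0.8, 0.3, -2.8]
finger_gap: 0.386
```

```bash
python3 look.py 12; python3 chk.py 12
```

```text
13.15 [0.5044 0.1748 0.0323] [[0.156, -0.988, 0.002], [-0.988, -0.156, 0.001], [-0.0, -0.002, -1.0]] [ 0.35 -0.4  -3.24] [ 0.01 -0.   -0.02] 0.3866591869635267
yaw 9.027 o [0.4999 0.1727] lip far end 0.05609805611118398 lip inner [array([0.0205, 0.0348]), array([-0.0348, -0.0206])] wall [0.08616804 0.09399805]
mouth from lip end [0.5197 0.1759] wall-> 0.0660699871023191
tongue n 957 x [-0.0331  0.0359] front y -0.0514 z 0.0125
 top -0.033 [-0.0152  0.0177] -0.03
 top -0.005 [-0.0155  0.0179] -0.0301
 top 0.012 [-0.0157  0.0182] -0.0304
tool yaw 8.998084746938476 lateral 0.0013720425720717602 along 0.0047758688519681835
```

View pics/w12.png

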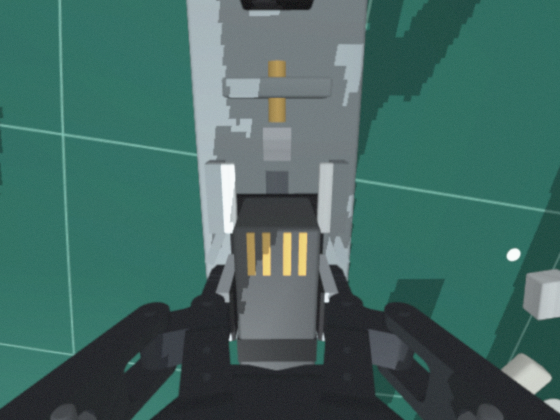

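step_arm:
  plan:
    - [1, [0, -0.1, 0], [0, 0, 0]]
    - [1, [0, -0.2, 0], [0, 0, 0]]
    - [1, [0, -0.3, 0], [0, 0, 0]]
    - [1, [0, -0.4, 0], [0, 0, 0]]
    - [1, [0, -0.45, 0], [0, 0, 0]]

```text
t: 13.65
position: [0.5182, 0.177, 0.0323]
tcp_rot: [[0.156, -0.988, 0.002], [-0.988, -0.156, 0.001], [-0.0, -0.002, -1.0]]
ft_force: [-1.3, 0.2, -3.7]
finger_gap: 0.389
```

step_arm:
  plan:
    - [1, [0, -0.06, 0], [0, 0, 0]]
    - [1, [0, -0.12, 0], [0, 0, 0]]
    - [1, [0, -0.18, 0], [0, 0, 0]]
    - [1, [0, -0.24, 0], [0, 0, 0]]

```text
t: 14.05
position: [0.5252, 0.1781, 0.0323]
tcp_rot: [[0.156, -0.988, 0.001], [-0.988, -0.156, 0.001], [-0.0, -0.002, -1.0]]
ft_force: [-0.3, -0.5, -1.7]
finger_gap: 0.388
```

step_arm:
  plan:
    - [1, [0, -0.06, 0], [0, 0, 0]]
    - [1, [0, -0.12, 0], [0, 0, 0]]
    - [1, [0, -0.18, 0], [0, 0, 0]]
    - [1, [0, -0.24, 0], [0, 0, 0]]

```text
t: 14.45
position: [0.5323, 0.1793, 0.0323]
tcp_rot: [[0.156, -0.988, 0.001], [-0.988, -0.156, 0.0], [-0.0, -0.001, -1.0]]
ft_force: [-1.9, 0.4, -2.9]
finger_gap: 0.395
```

step_arm:
  plan:
    - [1, [0, -0.06, 0], [0, 0, 0]]
    - [1, [0, -0.12, 0], [0, 0, 0]]
    - [1, [0, -0.18, 0], [0, 0, 0]]
    - [1, [0, -0.24, 0], [0, 0, 0]]

```text
t: 14.85
position: [0.5397, 0.1804, 0.0324]
tcp_rot: [[0.156, -0.988, 0.001], [-0.988, -0.156, 0.001], [-0.0, -0.001, -1.0]]
ft_force: [-0.7, -0.3, -1.2]
finger_gap: 0.388
```

```bash
python3 look.py 13; python3 chk.py 13
```

```text
14.95 [0.54   0.1805 0.0324] [[0.156, -0.988, 0.002], [-0.988, -0.156, 0.001], [-0.0, -0.002, -1.0]] [ 0.26  0.74 -2.1 ] [ 0.04 -0.17 -0.04] 0.39010540046817976
yaw 9.052 o [0.4999 0.1727] lip far end 0.05686650884091859 lip inner [array([0.023, 0.035]), array([-0.0349, -0.023 ])] wall [0.07365095 0.09403942]
mouth from lip end [0.5205 0.176 ] wall-> 0.05278443765412007
tongue n 1298 x [-0.0327  0.035 ] front y -0.0533 z 0.0148
 top -0.033 [-0.0153  0.0176] -0.03
 top -0.005 [-0.0155  0.0178] -0.0301
 top 0.012 [-0.0157  0.0182] -0.0303
tool yaw 8.992938653808812 lateral 0.0013310905439354714 along 0.040798504816418696
```

View pics/w13.png

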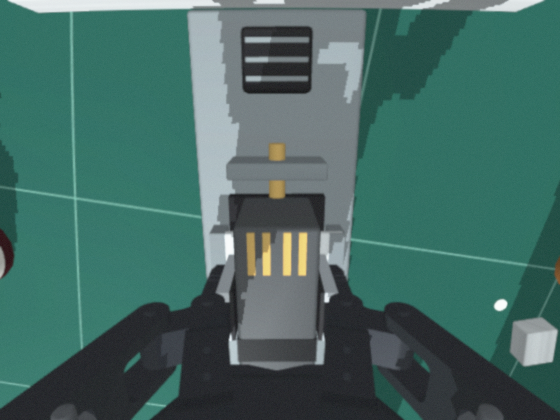

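step_arm:
  plan:
    - [1, [0, -0.05, 0], [0, 0, 0]]
    - [1, [0, -0.1, 0], [0, 0, 0]]

```text
t: 15.15
position: [0.5422, 0.1808, 0.0323]
tcp_rot: [[0.156, -0.988, 0.0], [-0.988, -0.156, 0.0], [-0.0, -0.0, -1.0]]
ft_force: [-3.0, -0.6, 0.1]
finger_gap: 0.389
```

step_arm:
  plan:
    - [1, [0, -0.05, 0], [0, 0, 0]]
    - [1, [0, -0.1, 0], [0, 0, 0]]

```text
t: 15.35
position: [0.5444, 0.1811, 0.032]
tcp_rot: [[0.157, -0.988, -0.001], [-0.988, -0.157, -0.0], [0.0, 0.001, -1.0]]
ft_force: [-2.9, -0.7, -1.1]
finger_gap: 0.386
```

```bash
python3 -c "
from h import *
s=robot.state();print(s['t'],s['position'],s['ft_force'],s['moment'])"
```

```text
15.35 [0.54440914 0.18109981 0.03203847] [-2.94099256 -0.66069285 -1.09341013] [-0.12174606  0.81162991  0.02350051]
```

step_arm:
  plan:
    - [1, [0, -0.05, 0], [0, 0, 0]]
    - [1, [0, -0.08, 0], [0, 0, 0]]

```text
t: 15.55
position: [0.5464, 0.1814, 0.0319]
tcp_rot: [[0.157, -0.988, -0.002], [-0.988, -0.157, -0.001], [0.0, 0.002, -1.0]]
ft_force: [-3.5, -1.5, -0.6]
finger_gap: 0.386
```

step_arm:
  plan:
    - [1, [0, -0.04, 0], [0, 0, 0]]
    - [1, [0, -0.06, 0], [0, 0, 0]]

```text
t: 15.75
position: [0.5479, 0.1817, 0.0318]
tcp_rot: [[0.157, -0.988, -0.003], [-0.988, -0.157, -0.001], [0.0, 0.003, -1.0]]
ft_force: [-4.6, -0.7, 0.1]
finger_gap: 0.395
```

```bash
python3 look.py 14;python3 chk.py 14
```

```text
15.85 [0.548  0.1817 0.0318] [[0.157, -0.988, -0.003], [-0.988, -0.157, -0.001], [0.0, 0.003, -1.0]] [-5.14  0.38  0.65] [-0.14  0.92 -0.01] 0.38918261983362895
yaw 9.055 o [0.4999 0.1727] lip far end 0.0569806130889534 lip inner [array([0.0272, 0.0348]), array([-0.0349, -0.0271])] wall [0.05967222 0.09411314]
mouth from lip end [0.5206 0.176 ] wall-> 0.03869160228644927
tongue n 911 x [-0.0236  0.026 ] front y -0.0593 z 0.0147
 top -0.033 [-0.0154  0.0176] -0.0301
 top -0.005 [-0.0155  0.0179] -0.0301
 top 0.012 [-0.0157  0.0182] -0.0304
tool yaw 9.012299670985268 lateral 0.00126794582121689 along 0.04892763036149903
```

View pics/w14.png

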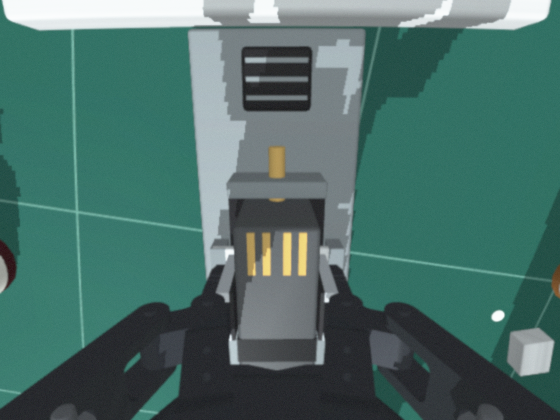

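step_arm:
  plan:
    - [1, [0, -0.04, 0], [0, 0, 0]]
    - [1, [0, -0.05, 0], [0, 0, 0]]

```text
t: 16.05
position: [0.5493, 0.1818, 0.0318]
tcp_rot: [[0.157, -0.988, -0.003], [-0.988, -0.157, -0.001], [0.0, 0.003, -1.0]]
ft_force: [-5.8, -0.6, 1.9]
finger_gap: 0.392
```

```bash
python3 -c "
from h import *
s=robot.state();print(s['t'],s['position'],s['ft_force'],s['moment'],s['tcp_rot'][:,2])"
```

```text
16.05 [0.54928116 0.18184205 0.03181874] [-5.77333723 -0.62643601  1.86197191] [-0.13270432  1.07458704 -0.00543325] [-3.15563750e-03 -6.98848190e-04 -9.99994777e-01]
```

step_arm:
  plan:
    - [1, [0, -0.025, 0], [0, 0, 0]]
    - [1, [0, -0.03, 0], [0, 0, 0]]

```text
t: 16.25
position: [0.5498, 0.182, 0.0318]
tcp_rot: [[0.157, -0.988, -0.004], [-0.988, -0.157, -0.001], [0.0, 0.004, -1.0]]
ft_force: [-6.0, 0.5, 2.7]
finger_gap: 0.39
```

```bash
python3 look.py 15;python3 chk.py 15; python3 - <<'E'
import cv2,numpy as np
b=cv2.imread('pics/w15.png')[130:290,180:380];cv2.imwrite('pics/c15.png',cv2.resize(b,(800,600)))
E
```

```text
16.35 [0.5498 0.182  0.0319] [[0.157, -0.988, -0.004], [-0.988, -0.157, -0.001], [0.0, 0.004, -1.0]] [-4.95  0.24  0.97] [-0.19  1.09  0.04] 0.3910455748206542
yaw 9.059 o [0.4999 0.1727] lip far end 0.05693148427742539 lip inner [array([0.0281, 0.0349]), array([-0.0349, -0.0276])] wall [0.06187874 0.09407202]
mouth from lip end [0.5206 0.176 ] wall-> 0.04094725347007889
tongue n 759 x [-0.0237  0.0261] front y -0.0594 z 0.0148
 top -0.033 [-0.0154  0.0176] -0.0301
 top -0.005 [-0.0155  0.0179] -0.0301
 top 0.012 [-0.0157  0.0182] -0.0304
tool yaw 9.017475481662965 lateral 0.0012791579595231913 along 0.05079998451753202
```

View pics/c15.png

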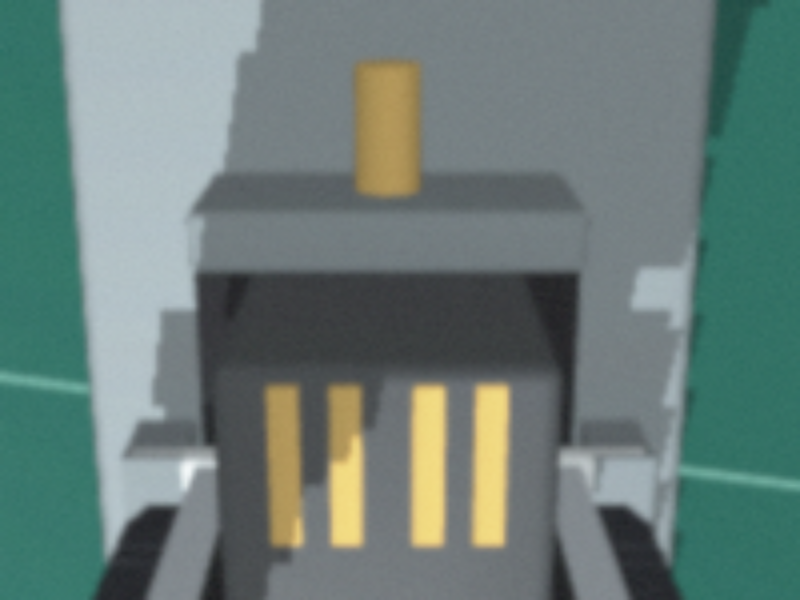

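```bash
cat > tab.py <<'E'
from fit import *
import sys
for t in sys.argv[1:]:
    P=np.load('/tmp/w%s.npz'%t)['P'];Q=rotated(P.reshape(-1,3),np.radians(9.04),np.array([.4999,.1727]))
    q=Q[(Q[:,0]>.118)&(Q[:,0]<.160)&(abs(Q[:,1])<.012)]
    f=Q[(Q[:,0]>.118)&(Q[:,0]<.155)&(abs(Q[:,1])>.02)&(abs(Q[:,1])<.035)]
    for a in np.arange(.12,.16,.005):
        k=q[(q[:,0]>a)&(q[:,0]<a+.005)]
        if len(k)>5: print(t,a.round(3),len(k),(np.median(k[:,2])*1e3).round(2),end=' | ')
    print('\n floor',np.median(f[:,2])*1e3)
E
python3 tab.py 11 12 13 14 15
```

```text
floor nan
12 0.12 1018 10.31 | 12 0.125 198 20.44 | 
 floor 9.648631333185415
13 0.12 580 9.88 | 13 0.125 622 20.3 | 13 0.13 608 20.58 | 13 0.135 648 20.72 | 13 0.14 660 20.4 | 13 0.145 670 20.58 | 13 0.15 347 19.81 | 13 0.155 619 9.69 | 
 floor 9.648113435693245
14 0.12 478 9.8 | 14 0.125 623 19.77 | 14 0.13 566 20.03 | 14 0.135 633 19.99 | 14 0.14 641 19.8 | 14 0.145 646 20.12 | 14 0.15 420 19.06 | 14 0.155 603 9.69 | 
 floor 9.663199836930342
15 0.12 481 9.89 | 15 0.125 579 23.62 | 15 0.13 647 23.97 | 15 0.135 647 23.88 | 15 0.14 650 23.66 | 15 0.145 694 24.1 | 15 0.15 365 23.08 | 15 0.155 603 9.64 | 
 floor 9.683542628986991
  return _methods._mean(a, axis=axis, dtype=dtype,
  ret = ret.dtype.type(ret / rcount)
```

The light box's tab stood at 20 mm while the pack rode the hook and is now at 24 mm, so the catch is up and the pack has clicked. Next, a gentle tug back to confirm.

step_arm:
  plan:
    - [1, [0, 0.02, 0], [0, 0, 0]]
    - [1, [0, 0.05, 0], [0, 0, 0]]
    - [1, [0, 0.07, 0], [0, 0, 0]]
    - [1, [0, 0.07, 0], [0, 0, 0]]

```text
t: 16.75
position: [0.5489, 0.1818, 0.0319]
tcp_rot: [[0.157, -0.988, -0.002], [-0.988, -0.157, -0.0], [0.0, 0.002, -1.0]]
ft_force: [1.0, 0.5, -6.5]
finger_gap: 0.391
```

```bash
python3 look.py 16;python3 tab.py 16
```

```text
16.85 [0.5488 0.1818 0.0319] [[0.157, -0.988, -0.002], [-0.988, -0.157, -0.0], [0.0, 0.002, -1.0]] [ 2.87 -0.36 -5.62] [ 0.09 -0.52  0.02] 0.38850244306178205
16 0.12 481 9.8 | 16 0.125 626 23.74 | 16 0.13 596 23.9 | 16 0.135 647 24.04 | 16 0.14 667 23.75 | 16 0.145 698 24.01 | 16 0.15 351 23.23 | 16 0.155 595 9.61 | 
 floor 9.666637396777242
```

It holds against the tug: the pack resists with +2.9 N and the tab stays up. Release.

step_arm:
  plan:
    - [1, [0, 0, 0], [0, 0, 0]]
    - [0.5, [0, 0, 0], [0, 0, 0]]
    - [0.4, [0, 0, 0], [0, 0, 0]]
    - [0.35, [0, 0, 0], [0, 0, 0]]
    - [0.35, [0, 0, 0], [0, 0, 0]]
    - [0.35, [0, 0, 0], [0, 0, 0]]

```text
t: 17.45
position: [0.549, 0.1818, 0.0321]
tcp_rot: [[0.157, -0.988, -0.002], [-0.988, -0.157, -0.0], [0.0, 0.002, -1.0]]
ft_force: [1.2, 0.4, -0.3]
finger_gap: 0.65
```

step_arm:
  plan:
    - [0.35, [0, 0, -0.3], [0, 0, 0]]
    - [0.35, [0, 0, -1.0], [0, 0, 0]]
    - [0.35, [0, 0, -2.2], [0, 0, 0]]
    - [0.35, [0, 0, -3.5], [0, 0, 0]]
    - [0.35, [0, 0, -4.5], [0, 0, 0]]
    - [0.35, [0, 0, -5.0], [0, 0, 0]]
    - [0.35, [0, 0, -5.0], [0, 0, 0]]
    - [0.35, [0, 0, -5.0], [0, 0, 0]]

```text
t: 18.25
position: [0.549, 0.1819, 0.1821]
tcp_rot: [[0.157, -0.988, -0.001], [-0.988, -0.157, -0.0], [-0.0, 0.001, -1.0]]
ft_force: [0.1, -0.8, -0.6]
finger_gap: 0.652
```

```bash
python3 look.py 17;python3 tab.py 17; python3 - <<'E'
from fit import *
P=np.load('/tmp/w17.npz')['P'];Q=rotated(P.reshape(-1,3),np.radians(9.04),np.array([.5198,.1758]))
k=Q[(Q[:,2]>.055)&(Q[:,2]<.068)&(abs(Q[:,1])<.03)&(Q[:,0]>-.03)&(Q[:,0]<.09)];print(np.percentile(k,[1,50,99],axis=0).round(4))
a=cv2.imread('pics/w17.png');b=cv2.imread('pics/s17.png');cv2.imwrite('pics/m17.png',np.hstack([cv2.resize(a,(400,300)),cv2.resize(b,(400,300))]))
E
```

```text
18.35 [0.5483 0.1816 0.1808] [[0.157, -0.988, -0.004], [-0.988, -0.157, -0.001], [0.001, 0.004, -1.0]] [-0.5  -0.8  -1.23] [ 0.03 -0.    0.01] 0.6505340180307908
17 0.12 127 9.73 | 17 0.125 156 23.8 | 17 0.13 156 23.8 | 17 0.135 134 24.2 | 17 0.14 159 23.56 | 17 0.145 162 23.78 | 17 0.15 132 22.67 | 17 0.155 152 9.52 | 
 floor 9.613643279724194
[[-0.0059 -0.0166  0.0595]
 [ 0.0305 -0.0003  0.062 ]
 [ 0.0628  0.0166  0.0637]]
```

View pics/m17.png

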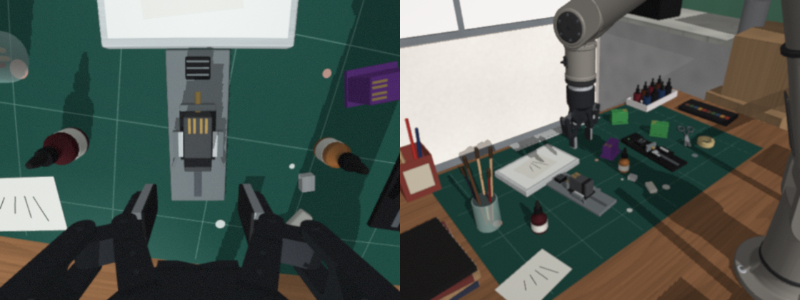

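Wrist picture: the pack sits on the light box rail at (198,135), tab up, gripper clear. Side picture: bystanders where they were. Handing in.

```bash
python3 -c "
from bench import robot
print(robot.finish_job())"
```

```text
the job is handed in; nothing more can be done
None
```

The pack is clicked into the light box and released. I handed the job in at about 18 s, and the hand-in gave no verdict.

**What I did:**
- I pressed the charger's tab down about 5 mm, and the pack sprang back about 9 mm.
- I gripped the pack's long sides, drew it straight off the charger's rail, and carried it above everything on the desk to the light box.
- I fed it in along the measured rail direction in small steps until it clicked. The highest push force I read was about 6 N, and I stopped before the stop wall.

**Last checks:**
- **Catch:** the light box's tab stood at about 20 mm while the pack rode on the hook. It went up to about 24 mm at the click and was still there after release.
- **Tug:** I asked for 2.1 mm back and the pack gave about 1 mm, resisting with about 3 N. The tab stayed up.
- **Resting place:** after release the pack sat centred on the rail, with its origin about 28 to 29 mm inside the mouth, and the gripper was about 0.12 m above the pack's top.
- **Bystanders:** by eye in the last side picture they had not moved. I did not measure them.

**One disagreement:** the wrist camera placed the pack about 1.3 mm to one side of the gripper's centre. I aligned the pack to the rail using that same camera, and it went in with no noticeable side force.

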